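Roll the salvaged coil to the pick-up end and set the tweezers ready over it

TASK

Lift the tipping tray by its black bar to the green 25 degree line and keep it there about a second so that the salvaged coil bobbin rolls over to the far trough, then lower the tray level again. Then take the sprung tweezers out of their stand by the red finger pads, squeeze them until each arm lies on its green line (tip gap 20 mm), and hold them level and still with the tips about 6 cm above the bobbin, pointing along the tray. Finish while still holding the tweezers at that gap in the air, and leave the other parts on the bench where they are.

Things in the scene. Friction and masses are not known exactly. Their poses are not given: they have to be found in the camera images.
- tipper: Tipping tray's stand, fixed: blue base 190 x 90 x 12 mm. Origin: under the base's centre, on the bench; x runs along the tray from handle end (-x) to hinge end (+x). Hinge axis parallel to y at x = 90, z = 30 mm. White angle plate at y = 60 mm, x -50 to 6, up to z = 100 mm, with a green line at 25 degrees.
- tray (a joint): Tilt of the aluminium tray (0.25 kg), rad: 0 level on its stop, grows as the handle end is lifted, 25 degrees = 0.436, stop 0.9; falls back if let go. Lane 24 mm wide, x -65 to 85, walls to z = 46 mm (tipper frame), two V troughs (10 degree slopes, low at x = -25 and 45 mm, hump at 10 mm). The bobbin rolls over above about 12 degrees.
- tray_grip (a point): Middle of the tray's handle: black round bar, diameter 10 mm, 70 mm free length, parallel to the tipper's y; level: x = -100, y = 0, z = 75 mm in the tipper's frame (190 mm before, 45 mm above the hinge axis). Pinch it from above, fingers closing along the tipper's x; it can turn between the fingers, so the tool may stay upright along the arc.
- tray_pick (a point): Where the bobbin's centre lies in the far (pick-up) trough; with the tray level x = +45, y = 0, z = 31 mm in the tipper's frame. It moves with the tray.
- bobbin: Coil bobbin: two white flanges of 26 mm diameter around a copper winding, 14 mm wide. Origin: its centre; its y axis is the rolling axis, across the lane. 25 g. It starts in the near trough (x = -25 mm in the tipper's frame).
- stand: Black stand of the tweezers, fixed: base 170 x 70 x 12 mm. It carries the tweezers 36 mm above the bench: rear block between low cheeks, gauge plate on a post; they lift straight up. Origin: on the bench under the tweezers' origin; x along the tweezers.
- tweezers: Sprung tweezers lying level, 175 mm long, 70 g. Origin: underside, midway between the red finger pads; x to the tips, y the squeezing direction, z up. Pads x -10 to 10, centre z = 12, 16 mm high; width over them 52 mm at rest, 39 mm at 20 mm tip gap (1 mm less closes the tips 1.9 mm). Each pad pushes back 5 N at rest, 9 N at 20 mm gap. Red rear block at x = -90.
- tweezers_tip (a point): Point midway between the tips: x = 70, y = 0, z = 12 mm in the tweezers' frame. White gauge plate (20 x 66 mm) at x = 30 mm under the arms bears two green lines 6 mm wide; each steel arm (3 mm thick) lies in the middle of its line when the tip gap is 20 mm.
- tip_left (a point): Inner face of the left (+y) tip. Tip gap = distance tip_left to tip_right; 44 mm at rest.
- tip_right (a point): Inner face of the right (-y) tip.
- leaf_left (a joint): Squeeze of the left arm, rad: 0 at rest (open), grows as it is squeezed, 0.08 at the marked gap, stop 0.14. Tip gap in mm = 44 - 150 x (leaf_left + leaf_right).
- leaf_right (a joint): Squeeze of the right arm, rad, as leaf_left.
- transformer: Bystander: small yellow and black transformer, 42 x 36 x 32 mm; origin under its centre.
- film_cap: Bystander: blue film capacitor block, 26 x 11 x 20 mm; origin under its centre.
- flyback: Bystander: black flyback transformer on a grey foot, 75 x 50 mm, 118 mm high; origin under its centre.
- heatsink: Bystander: finned aluminium heat sink, 70 x 45 x 37 mm; origin under its centre.
- screwdriver: Bystander: screwdriver lying on the bench.
- relay_can: Bystander: plain metal can, 55 x 35 x 28 mm; origin under its centre.
Things that resemble listed ones, but are neither listed nor needed, are in the scene too. There is more than one size of the tweezers; the job needs the middle-sized.

How it is judged:
By the outcome, as a careful person would: the job done as asked, in the order asked, and still so for the second after the job is handed in, while the arm keeps its last pose, push and grip.
It also fails if it takes over 58 s, if anything falls off the work surface, if the arm or the gripper's body presses on something with over 40 N, if the wrist force passes 120 N, or if a joint passes its speed limit or range.

ROBOT

A 6-joint arm with a two-finger parallel gripper is mounted at the origin on the work surface. World frame = base frame: x ahead of the robot, y to its left, z up, the work surface at z = 0. Lengths are in m, angles in rad, forces in N, time in s.
With the tool pointing down it reaches from about 0.325 to 0.775 m from the base axis. Payload 5.5 kg.
Tool frame: the origin (TCP) lies between the finger pads; the fingertips stand 14 mm ahead of it and the grasp point (between the pads) lies 5 mm behind it (finger_overhang is the distance from the TCP to the fingertips, in m); z points along the fingers, y is the line along which they close (so a half turn about z gives the same grasp; the last joint's range is limited). The gripper opens to 88 mm and grips with 3 to 60 N. Pads are 20 mm wide; open, the fingers measure 115 mm over their backs; the gripper's body (75 mm by 178 mm) begins 61 mm behind the grasp point.
Start: joints at [1.223, 0.091, 1.231, -0, 1.82, -0.057], TCP at [0.172, 0.575, 0.237] pointing down, gripper open.
Joint ranges: [-2.87, 2.87], [-0.86, 2.18], [0.17, 2.46], [-1.51, 4.65], [0.06, 2.69], [-2.65, 2.65]. Speed limits (rad/s): [2.57, 2.57, 3.01, 3.14, 3.14, 3.14].

INTERFACE

Orientations are given as a unit quaternion [w, x, y, z].
In Python, from plant import * gives the robot as it stands. The module is installed in compiled form; this text tells all that it offers.
- The arm moves only by the tool drive_tool, never from a script. Its argument "commands" is a list of rows, each a list of 5 numbers: the closure, from 0 (fully open) to 1 (shut), then the shift along the tool's x, y, z in mm, then the turn about the tool's z in rad. In form: [[grip, dx, dy, dz, roll], ...]. A call has 1 to 12 rows; each row is the pose to reach, as a shift and turn from the pose commanded when the call began, along the tool's axes at that moment; what a row does not reach only later rows make up. A row lasts 1/10 s, in which the tool goes at most 50 mm and 8.59 degrees, less where a joint would pass 70% of its speed; a pose out of reach is approached as far as the arm can. A call with a gripper value outside its range is refused whole. The fingers move at their own pace and stop on an object; "squeeze" is the grip in N (left out, the last holds). Time passes only in rows, so rows that repeat a pose let the fingers close. It gives the time, the measured TCP pose, the force, the opening and the grip force at its end, in the units of the state.
- get_obs(): the state, without advancing time (a new reading comes with each control period).
- read_camera(name): name is "scene" or "top" or "wrist"; returns (picture, depth): 420x560x3 uint8, red, green, blue; 420x560 float32, m along the optical axis (not along the pixel's ray), 0 where there is no reading.
- get_calibration(name): a dict with "vfov" (degrees; the focal length in pixels is half the picture's height over the tangent of half this angle, whatever the lens; pixels are square), "cx", "cy" (the principal point, pixels), "extrinsics" (4x4, takes a point from camera to world coordinates). Camera axes: x right, y down, z forward; pixel columns grow to the right and rows downward; lengths in m; the calibration is good to about 2 mm. The wrist camera is an equidistant fisheye: a pixel r from the principal point sees the ray r / f radians off the axis. A picture is of the moment at which its call begins: read the wrist's pose just before it. get_calibration takes no time and is no camera call; for the wrist camera it gives the pose at the moment of the call.
- finish_job(): hands the job in; it is judged then, once.
The state is a dict: "t": time; "joints": joint angles; "joint_vel": joint speeds; "joint_efforts": joint torques, N m; "ee_pos": TCP position; "eef_rot": TCP orientation; "ft_force": force on the tool from outside, world axes, zero at the start; "moment": the same for the moment, N m; "grip_width": opening from 0.0 (shut) to 1.0 (fully open); "grasp_force": force on a finger pad.
Only numpy, scipy, OpenCV 4.12 (cv2) and the standard library are available. Lean on these libraries where they do the work, as an engineer would, in place of code of your own. Each camera call takes 0.05 s, during which the arm holds its last target. There are 200 camera calls.

## Working session

There is one attempt and no reset: what is moved stays moved. The work goes in short steps, Python scripts to look and compute and a tool call to move; the robot and the scene stay as the last step left them, time stands still between calls to the robot, and variables do not carry over. Pictures are saved under pics/ and viewed, at most 13 in all, crops included, and the job is handed in when it is done.

Besides the shell and the picture viewer there is one more tool, called after "Emit:" as name(argument=value, ...) on one line, values as JSON. drive_tool: Moves the arm, as the interface text tells. Its arguments: {"type":"object","properties":{"commands":{"type":"array"},"squeeze":{"type":"number"}},"required":["commands"]}

```bash
mkdir -p pics; cat > h.py <<'E'
from plant import *
import numpy as np, cv2
def cal(n):
    c=get_calibration(n); f=210/np.tan(np.radians(c['vfov'])/2); return f,c['cx'],c['cy'],np.array(c['extrinsics'])
def ray(c,u,v,fish=False):
    f,cx,cy,E=c; d=np.array([(u-cx)/f,(v-cy)/f,1.])
    if fish:
        r=np.hypot(u-cx,v-cy); a=r/f; s=np.sin(a)/max(r,1e-9); d=np.array([(u-cx)*s,(v-cy)*s,np.cos(a)])
    return E[:3,3],E[:3,:3]@d
def onz(c,u,v,z,fish=False):
    o,d=ray(c,u,v,fish); return o+d*(z-o[2])/d[2]
def proj(c,p,fish=False):
    f,cx,cy,E=c; q=E[:3,:3].T@(np.array(p)-E[:3,3])
    if fish:
        r=np.hypot(q[0],q[1]); a=np.arctan2(r,q[2]); return np.array([cx+f*a*q[0]/r,cy+f*a*q[1]/r])
    return np.array([cx+f*q[0]/q[2],cy+f*q[1]/q[2]])
def cloud(c,D):
    f,cx,cy,E=c; v,u=np.mgrid[:420,:560]; P=np.stack([(u-cx)/f*D,(v-cy)/f*D,D],-1); return P@E[:3,:3].T+E[:3,3]
E
python3 - <<'E'
from h import *
for n in ("top","scene"):
    im,D=read_camera(n); np.savez(n,im=im,D=D); 
    cv2.imwrite(f"pics/{n}0.png",cv2.resize(im[...,::-1],(784,588),interpolation=cv2.INTER_CUBIC)); print(n,cal(n))
o=get_obs(); print(o)
E
```

```text
top (np.float64(430.67651268670255), 270.0255132870182, 208.1480674752045, array([[ 0.02254393, -0.9964754 ,  0.08079944,  0.4326605 ],
       [-0.99966915, -0.0234696 , -0.0105249 ,  0.00741128],
       [ 0.01238413, -0.08053543, -0.99667481,  1.2342193 ],
       [ 0.        ,  0.        ,  0.        ,  1.        ]]))
scene (np.float64(386.1890706778609), 274.6252609489442, 209.30341653764398, array([[-0.74880997,  0.56333997, -0.34918721,  0.85986755],
       [ 0.66273485,  0.62994496, -0.40490969,  0.37703744],
       [-0.00813309, -0.53461895, -0.8450541 ,  0.86856918],
       [ 0.        ,  0.        ,  0.        ,  1.        ]]))
{'t': 0.1, 'joints': array([ 1.22329086e+00,  9.17516322e-02,  1.23174193e+00, -3.66605039e-05,
        1.81981791e+00, -5.67034948e-02]), 'joint_vel': array([-0.00067014, -0.00082677, -0.00353222, -0.00020356,  0.00128906,
        0.00037495]), 'joint_efforts': array([ 1.80155443e-03, -4.47855520e+01, -4.07569170e+01,  6.99375244e-02,
        2.84854823e-02, -9.32230523e-05]), 'ee_pos': array([0.1719638 , 0.57457289, 0.23565236]), 'eef_rot': array([-1.55102567e-04,  1.44893597e-01,  9.89446869e-01, -8.45479853e-04]), 'ft_force': array([ 0.56357045,  0.41834771, -0.20651494]), 'moment': array([-0.04128234,  0.01005791, -0.05566145]), 'grasp_force': 0.0, 'grip_width': 1.000430165520495}
```

View pics/top0.png

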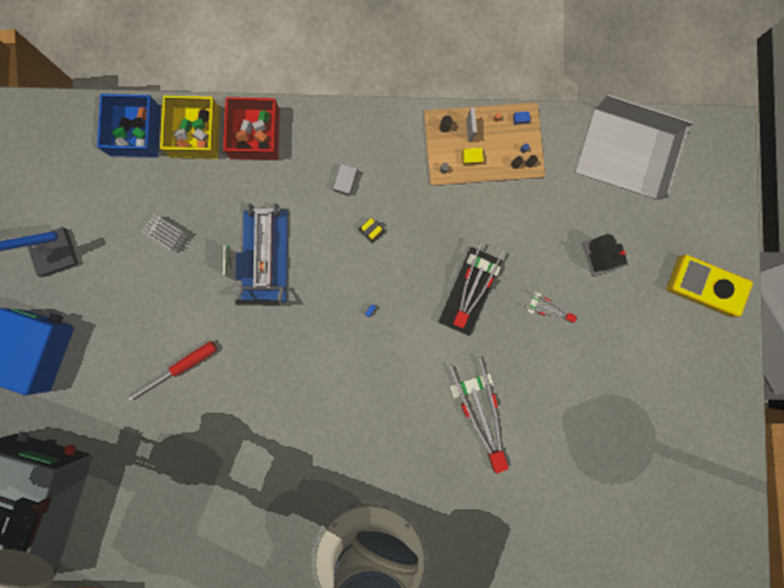

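View pics/scene0.png

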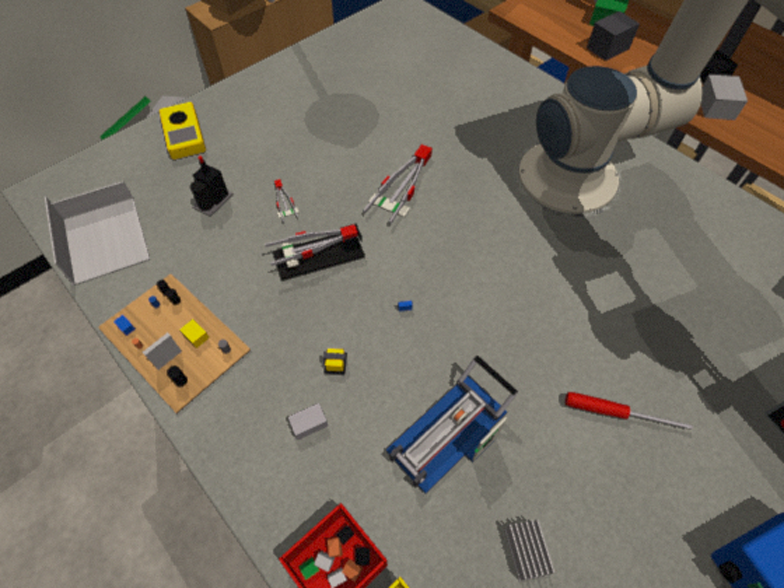

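Tweezer candidates (784-px top view):
- Large, (475,415), lying on the bench.
- Middle, (473,290), in the black stand.
- Small, (550,305), lying on the bench.

I choose the middle one, in the stand. There is only one tipper, at (263,255), with its bar at the lower end (265,300) and the bobbin at (263,267). Next I measure both and check them in a crop.

```bash
python3 - <<'E'
from h import *
for n in ("top","scene"):
    z=np.load(n+".npz"); im,D=z['im'],z['D']; c=cal(n); P=cloud(c,D); hsv=cv2.cvtColor(im,cv2.COLOR_RGB2HSV); H,S,V=[hsv[...,i].astype(int) for i in range(3)]
    ok=D>0
    def box(cx,cy,r): return ok&(np.hypot(P[...,0]-cx,P[...,1]-cy)<r)
    p0=onz(cal("top"),263/1.4,255/1.4,.03); t0=onz(cal("top"),473/1.4,290/1.4,.05)
    print(n,p0,t0)
    B=box(*p0[:2],.16)
    blue=B&(H>100)&(H<125)&(S>120)&(abs(P[...,2]-.012)<.012)
    Q=P[blue]; r=cv2.minAreaRect(Q[:,:2].astype(np.float32)*1000); print(" base",len(Q),r,np.median(Q[:,2]))
    bar=B&(P[...,2]>.062)&(P[...,2]<.09)&(V<90)
    Q=P[bar]; 
    if len(Q)>5: print(" bar",len(Q),cv2.minAreaRect(Q[:,:2].astype(np.float32)*1000),np.median(Q,0))
    cop=B&(H<15)&(S>90)&(V>80); Q=P[cop]; print(" copper",len(Q),np.median(Q,0) if len(Q) else 0)
    R=box(*t0[:2],.13)&((H<6)|(H>174))&(S>140)&(V>60)
    k,l,st,ce=cv2.connectedComponentsWithStats(R.astype(np.uint8))
    for i in range(1,k):
        if st[i,4]>5: print(" red",ce[i],st[i,4],np.median(P[l==i],0))
    K=box(*t0[:2],.13)&(V<60)&(abs(P[...,2]-.012)<.008); Q=P[K]; print(" standbase",cv2.minAreaRect(Q[:,:2].astype(np.float32)*1000))
    if n=="top":
        a=cv2.resize(im[135:225,150:230,::-1],None,fx=5,fy=5,interpolation=cv2.INTER_CUBIC); b=cv2.resize(im[165:245,305:380,::-1],None,fx=4.5,fy=5.625,interpolation=cv2.INTER_CUBIC)
        cv2.imwrite("pics/crop.png",np.hstack([a,b])); print(a.shape,b.shape)
E
```

```text
top [0.59820274 0.22740093 0.03      ] [ 0.53586768 -0.19253311  0.05      ]
 base 757 ((600.9822998046875, 234.5555877685547), (182.46560668945312, 102.2164306640625), 0.7050569653511047) 0.011441963238707054
 bar 142 ((527.9788208007812, 254.20648193359375), (144.95513916015625, 61.93239974975586), 46.790767669677734) [0.50173981 0.24273698 0.07888929]
 copper 17 [0.57477271 0.22955988 0.03827914]
 red [333.58823529 194.35294118] 17 [ 0.57204914 -0.18130787  0.05000084]
 red [349.84615385 201.76923077] 13 [ 0.55061122 -0.22495435  0.05568775]
 red [328.78947368 227.81052632] 95 [ 0.47767107 -0.16791823  0.05428004]
 standbase ((538.33203125, -193.27951049804688), (68.20897674560547, 167.0689697265625), 67.49478912353516)
(450, 400, 3) (450, 338, 3)
scene [0.59820274 0.22740093 0.03      ] [ 0.53586768 -0.19253311  0.05      ]
 base 1724 ((604.1514282226562, 235.46343994140625), (189.384765625, 100.34751892089844), 1.0245169401168823) 0.012079117132364037
 bar 184 ((534.57080078125, 259.0145568847656), (148.78070068359375, 65.11459350585938), 45.95098114013672) [0.50567147 0.23206876 0.07898297]
 copper 65 [0.58374591 0.24446778 0.03451001]
 red [248.83168317 165.2970297 ] 101 [ 0.48180271 -0.16352266  0.05491457]
 red [214.25  165.875] 8 [ 0.55275544 -0.22427074  0.05521161]
 red [219.13513514 181.        ] 37 [ 0.57205907 -0.17837751  0.05211696]
 standbase ((541.5640258789062, -191.0009765625), (72.52576446533203, 168.81687927246094), 67.26212310791016)
```

View pics/crop.png

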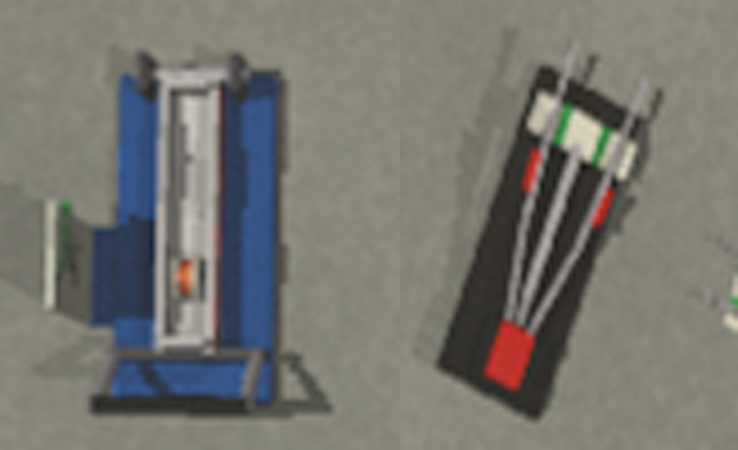

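The crop shows the bobbin in the near trough at crop (186,278), the bar at (180,403), and the middle tweezers sitting in the stand with both arms outside the green lines.

```bash
cat >> h.py <<'E'
def yaw(): 
    from scipy.spatial.transform import Rotation as R
    o=get_obs(); q=o['eef_rot']; return R.from_quat([q[1],q[2],q[3],q[0]]).as_matrix()
def shift(p): # tool-frame mm to move TCP to p
    return (yaw().T@(np.array(p)-get_obs()['ee_pos'])*1000).round(1)
E
python3 - <<'E'
from h import *
ct=cal("top"); cs=cal("scene")
a=lambda x,y,z:onz(ct,150+x/5-.4,135+y/5-.4,z)[:2]
b1,b2=a(92,403,.078),a(272,403,.078); print("bar",b1,b2,(b1+b2)/2)
print("base R edge",a(278,72,.012),a(272,400,.012),"L",a(120,75,.012))
print("lane",a(190,72,.046),a(186,350,.046)) 
s=lambda x,y,z:onz(cs,x/1.4-.2,y/1.4-.2,z)[:2]
print("scene bar",s(478,360,.078),s(513,403,.078))
b=lambda x,y,z:onz(ct,305+(x-400)/4.5-.4,165+y/5.625-.4,z)[:2]
L,R_,B=b(532,170,.056),b(604,207,.056),b(510,355,.054); m=(L+R_)/2
print("tw",L,R_,m,B,np.degrees(np.arctan2(*(m-B)[::-1])))
E
```

```text
bar [0.50097886 0.26836891] [0.50322864 0.17201293] [0.50210375 0.22019092]
base R edge [0.69785342 0.18461377] [0.50896234 0.18146832] L [0.69381785 0.27508151]
lane [0.68923616 0.22872804] [0.53340673 0.22502224]
scene bar [0.50562424 0.19256345] [0.51854644 0.2778278 ]
tw [ 0.56917398 -0.18034839] [ 0.55200579 -0.22468881] [ 0.56058989 -0.2025186 ] [ 0.47830865 -0.16818921] -22.646882003949216
```

Emit:
drive_tool(commands=[[0.5,-417,-240,60,1.26],[0.5,-417,-240,60,1.26],[0.5,-417,-240,60,1.26],[0.5,-417,-240,60,1.26],[0.5,-417,-240,60,1.26],[0.5,-417,-240,60,1.26],[0.5,-417,-240,60,1.26],[0.5,-417,-240,60,1.26],[0.5,-417,-240,60,1.26],[0.5,-417,-240,60,1.26],[0.5,-417,-240,60,1.26],[0.5,-417,-240,60,1.26]], squeeze=20)

```text
t: 1.3
ee_pos: [0.5026, 0.2249, 0.1759]
eef_rot: [-0.001, 0.701, 0.714, -0.001]
ft_force: [-0.7, -0.1, 0.1]
grip_width: 0.5
grasp_force: 0.0
```

```bash
python3 - <<'E'
from h import *
o=get_obs(); print(o['ee_pos'],yaw().round(3),o['t'],o['grip_width'])
c=cal("wrist"); im,D=read_camera("wrist"); np.savez("w1",im=im,D=D)
im=im.copy()
for p in ([.502,.225,.08],[.502,.26,.08],[.502,.19,.08],[.647,.23,.031],o['ee_pos']): print(p,proj(c,p,True))
cv2.imwrite("pics/w1.png",cv2.resize(im[...,::-1],(784,588)))
E
```

```text
[0.50261832 0.22491571 0.17592184] [[-0.018  1.    -0.002]
 [ 1.     0.018 -0.   ]
 [-0.    -0.002 -1.   ]] 1.3 0.499573972328208
[0.502, 0.225, 0.08] [281.42138692 215.71542908]
[0.502, 0.26, 0.08] [282.25121992 171.42676953]
[0.502, 0.19, 0.08] [280.65886732 256.61288465]
[0.647, 0.23, 0.031] [427.8101571  198.60277692]
[0.50261832 0.22491571 0.17592184] [282.03988345 271.45658909]
```

View pics/w1.png

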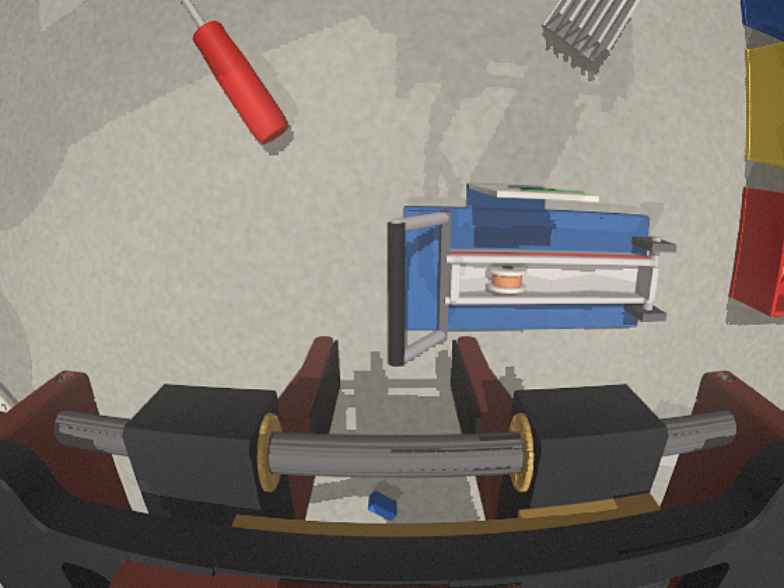

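The wrist view shows the bar at display (397,220)–(397,365), so its centre is about (0.504, 0.230). The bobbin is at (507,279), and the fingers will straddle the bar.

Emit:
drive_tool(commands=[[0.5,5,1.5,25,0],[0.5,5,1.5,50,0],[0.5,5,1.5,75,0],[0.5,5,1.5,95,0],[0.5,5,1.5,106,0],[0.5,5,1.5,106,0],[1,5,1.5,106,0],[1,5,1.5,106,0],[1,5,1.5,106,0],[1,5,1.5,106,0],[1,5,1.5,106,0]], squeeze=20)

```text
t: 2.45
ee_pos: [0.5029, 0.2304, 0.0713]
eef_rot: [-0.001, 0.7, 0.714, -0.001]
ft_force: [-5.2, 0.2, 4.0]
grip_width: 0.107
grasp_force: 20.0
```

Emit:
drive_tool(commands=[[1,0,1,-8.2,0],[1,0,3.5,-16.4,0],[1,0,6.5,-24.4,0],[1,0,9.5,-32.3,0],[1,0,13,-40,0],[1,0,17,-47.6,0],[1,0,21,-55.1,0],[1,0,25.7,-62.3,0],[1,0,30.5,-69.3,0],[1,0,35.6,-76.1,0],[1,0,35.6,-76.1,0]])

```text
t: 3.55
ee_pos: [0.5398, 0.2311, 0.1495]
eef_rot: [0.0, 0.7, 0.714, 0.0]
ft_force: [-8.8, -1.4, 4.4]
grip_width: 0.11
grasp_force: 20.0
```

```bash
python3 - <<'E'
from h import *
o=get_obs(); print(o['ee_pos'],o['t'],o['grip_width'],o['ft_force'])
im,D=read_camera("scene"); w,_=read_camera("wrist"); np.savez("s2",im=im,w=w)
a=cv2.resize(im[230:360,250:390,::-1],(400,371),interpolation=cv2.INTER_CUBIC); b=cv2.resize(w[100:240,250:390,::-1],(371,371),interpolation=cv2.INTER_CUBIC)
cv2.imwrite("pics/s2.png",np.hstack([a,b]))
E
```

```text
[0.53984452 0.23106912 0.14951498] 3.55 0.11039054073960868 [-8.80584572 -1.40613908  4.43869002]
```

View pics/s2.png

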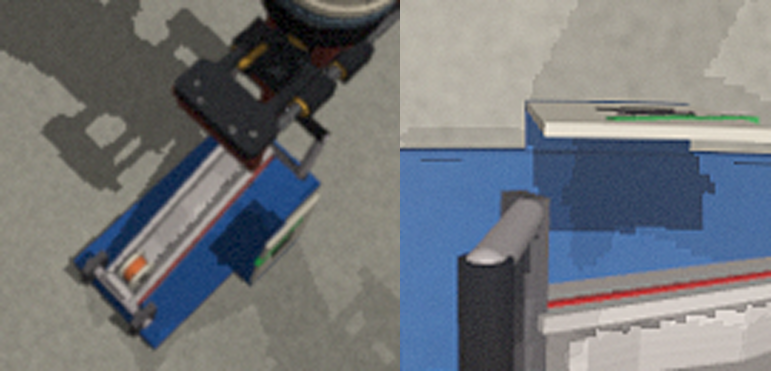

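The bobbin has rolled to the far trough (left crop, 133,268). I'll hold here, then lower.

Emit:
drive_tool(commands=[[1,0,-0.5,1,0],[1,0,-0.5,1,0],[1,0,-0.5,1,0],[1,0,-0.5,1,0],[1,0,-0.5,1,0],[1,0,-0.5,1,0],[1,0,-0.5,1,0],[1,0,-0.5,1,0],[1,0,-0.5,1,0],[1,0,-0.5,1,0],[1,0,-0.5,1,0]])

```text
t: 4.75
ee_pos: [0.5384, 0.2311, 0.1476]
eef_rot: [-0.001, 0.7, 0.714, -0.001]
ft_force: [-9.4, -0.3, 6.1]
grip_width: 0.111
grasp_force: 20.0
```

Emit:
drive_tool(commands=[[1,0,-4.6,5.8,0],[1,0,-9.4,12.8,0],[1,0,-14.1,20,0],[1,0,-18.1,27.5,0],[1,0,-22.1,35.1,0],[1,0,-25.6,42.8,0],[1,0,-28.6,50.7,0],[1,0,-31.6,58.7,0],[1,0,-34.1,66.7,0],[1,0,-36.1,73.5,0],[1,0,-36.1,75,0],[1,0,-36.1,75,0]])

```text
t: 5.95
ee_pos: [0.5029, 0.2304, 0.0715]
eef_rot: [-0.0, 0.7, 0.714, -0.0]
ft_force: [-6.9, 0.6, 2.3]
grip_width: 0.103
grasp_force: 20.0
```

Emit:
drive_tool(commands=[[0.5,0,0,0,0],[0.5,0,0,0,0],[0.5,0,0,0,0],[0.5,0,0,0,0],[0.5,0,0,-10,0],[0.5,0,0,-30,0],[0.5,0,0,-60,0],[0,0,0,-100,0],[0,0,0,-120,0],[0,0,0,-120,0]])

```text
t: 6.95
ee_pos: [0.5047, 0.2309, 0.1959]
eef_rot: [0.002, 0.7, 0.714, 0.004]
ft_force: [0.1, 0.2, -0.3]
grip_width: 0.735
grasp_force: 0.0
```

```bash
python3 - <<'E'
from h import *
o=get_obs(); print(o['ee_pos'],o['t'],o['grip_width'],o['ft_force'],o['joints'])
w,_=read_camera("wrist"); c=cal("wrist"); np.savez("w3",w=w)
hsv=cv2.cvtColor(w,cv2.COLOR_RGB2HSV); m=(hsv[...,0]<15)&(hsv[...,1]>100)&(hsv[...,2]>100); m[:180]=0;m[215:]=0;m[:,300:]&=True
k,l,st,ce=cv2.connectedComponentsWithStats(m.astype(np.uint8))
for i in range(1,k):
    if st[i,4]>8: print(ce[i],st[i,4],onz(c,*ce[i],.036,True))
cv2.imwrite("pics/w3.png",cv2.resize(w[120:260,240:500,::-1],(780,420)))
print(shift([.5615,-.202,.17]))
E
```

```text
[0.50471002 0.23092298 0.19593666] 6.95 0.7350136263047083 [ 0.06878222  0.17367341 -0.32288059] [ 3.67864286e-01 -4.19731372e-02  1.43780848e+00 -9.64215188e-05
  1.73745929e+00  3.47892401e-01]
[531.50036153 198.76717281] 1383 [0.80752229 0.2376896  0.036     ]
[558.53333333 183.26666667] 15 [0.8566687  0.25978074 0.036     ]
[326.5 183. ] 24 [0.54698334 0.24584969 0.036     ]
[394.66860465 184.10465116] 172 [0.61634525 0.24695333 0.036     ]
[416.2519685  201.11023622] 127 [0.64243737 0.23012394 0.036     ]
[-433.7   48.8   22.5]
```

View pics/w3.png

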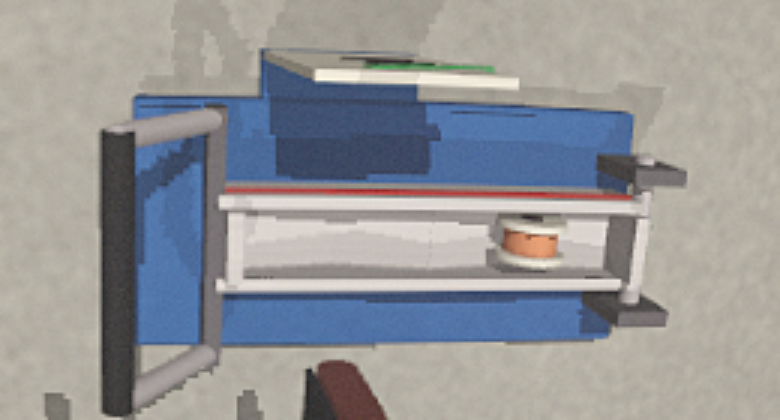

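The bobbin lies in the far trough at crop (530,242), about (0.644, 0.230) in world, and the tray is level. On to the tweezers.

Emit:
drive_tool(commands=[[0,-434,49,22,-1.156],[0,-434,49,22,-1.156],[0,-434,49,22,-1.156],[0,-434,49,22,-1.156],[0,-434,49,22,-1.156],[0,-434,49,22,-1.156],[0,-434,49,22,-1.156],[0,-434,49,22,-1.156],[0,-434,49,22,-1.156],[0,-434,49,22,-1.156],[0,-434,49,22,-1.156],[0,-434,49,22,-1.156]])

```text
t: 8.2
ee_pos: [0.5601, -0.2023, 0.1666]
eef_rot: [-0.002, 0.197, 0.98, 0.001]
ft_force: [0.6, 0.3, 0.2]
grip_width: 1.002
grasp_force: 0.0
```

```bash
python3 - <<'E'
from h import *
o=get_obs(); T=yaw(); print(o['ee_pos'],o['t'],o['grip_width'],np.degrees(np.arctan2(T[1,1],T[0,1])),T[:,2])
w,D=read_camera("wrist"); c=cal("wrist"); np.savez("w4",w=w)
hsv=cv2.cvtColor(w,cv2.COLOR_RGB2HSV); H,S,V=[hsv[...,i] for i in range(3)]
m=((H<6)|(H>174))&(S>140)&(V>70)
k,l,st,ce=cv2.connectedComponentsWithStats(m.astype(np.uint8))
for i in range(1,k):
    if st[i,4]>20: print("red",ce[i],st[i,:],onz(c,*ce[i],.056,True))
g=(H>45)&(H<80)&(S>100)
k,l,st,ce=cv2.connectedComponentsWithStats(g.astype(np.uint8))
for i in range(1,k):
    if st[i,4]>20: print("green",ce[i],st[i,:],onz(c,*ce[i],.042,True))
print(proj(c,[.5615,-.202,.056],True))
cv2.imwrite("pics/w4.png",cv2.resize(w[...,::-1],(784,588)))
E
```

```text
[ 0.56007632 -0.20229946  0.16662411] 8.2 1.0016065484696801 67.32042451138886 [-0.00297498  0.00183048 -0.9999939 ]
red [155.95081967   3.24590164] [150   0  12   9  61] [ 0.35319141 -0.22955719  0.056     ]
red [282.51000953 103.44518589] [ 269   85   28   38 1049] [ 0.47985305 -0.1675637   0.056     ]
red [135.9047619  193.28571429] [130 191  14   5  42] [ 0.49661262 -0.31343316  0.056     ]
red [311.03333333 210.94      ] [308 197   7  28 150] [ 0.5697801  -0.17932924  0.056     ]
red [254.20512821 211.30128205] [251 198   7  27 156] [ 0.55191206 -0.22301021  0.056     ]
red [ 92.54883721 208.4       ] [ 84 201  20  15 215] [ 0.4903746 -0.3640304  0.056    ]
red [139.14814815 223.03703704] [134 222  12   3  27] [ 0.52177873 -0.3241441   0.056     ]
green [188.79012346  13.18518519] [179   4  21  20 162] [ 0.37090629 -0.2091584   0.042     ]
green [156.7826087  197.56521739] [152 197  11   3  23] [ 0.50891429 -0.30323163  0.042     ]
green [159.  213.5] [154 213  11   2  22] [ 0.52308224 -0.30843704  0.042     ]
green [269.         240.32394366] [266 231   6  20  71] [ 0.58510766 -0.22447613  0.042     ]
green [296.99038462 240.09615385] [295 230   5  21 104] [ 0.5945933  -0.20116547  0.042     ]
[282.00035593 212.19614017]
```

View pics/w4.png

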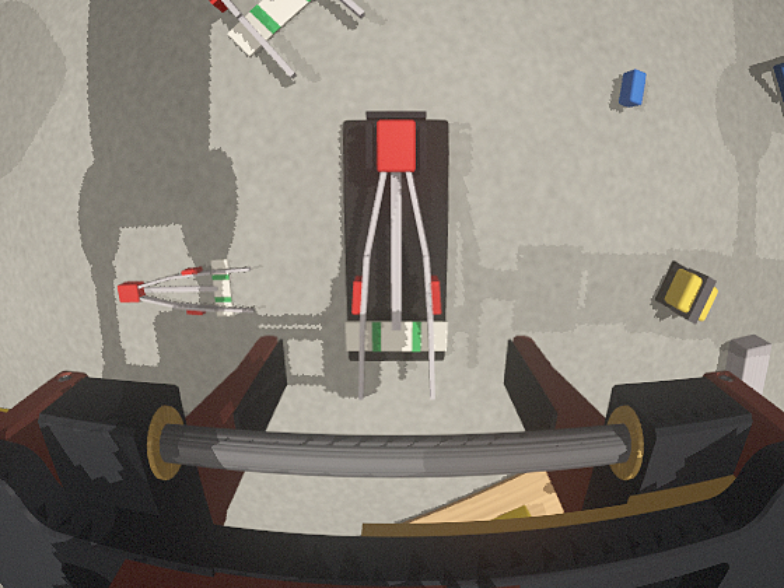

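Pads at display (358,297) and (435,297) are centred between the open fingers. The green lines at (377,336) and (416,336) lie inside the arms. I descend.

Emit:
drive_tool(commands=[[0,0,1.3,25,-0.003],[0,0,1.3,50,-0.003],[0,0,1.3,75,-0.003],[0,0,1.3,95,-0.003],[0,0,1.3,110,-0.003],[0,0,1.3,122,-0.003],[0,0,1.3,122,-0.003],[0,0,1.3,122,-0.003]])

```text
t: 9.05
ee_pos: [0.5616, -0.2012, 0.0474]
eef_rot: [0.0, 0.194, 0.981, -0.0]
ft_force: [0.3, -0.2, 0.7]
grip_width: 0.998
grasp_force: 0.0
```

Emit:
drive_tool(commands=[[0.3,0,0,0,0],[0.35,0,0,0,0],[0.4,0,0,0,0],[0.45,0,0,0,0],[0.5,0,0,0,0],[0.52,0,0,0,0],[0.54,0,0,0,0],[0.557,0,0,0,0],[0.557,0,0,0,0],[0.557,0,0,0,0],[0.557,0,0,0,0]], squeeze=20)

```text
t: 10.15
ee_pos: [0.5615, -0.2015, 0.047]
eef_rot: [0.0, 0.195, 0.981, -0.0]
ft_force: [1.6, -0.9, 1.4]
grip_width: 0.448
grasp_force: 8.8
```

```bash
cat > m.py <<'E'
from h import *
def meas(name,crop=None,z=None):
    o=get_obs(); T=yaw(); z0=o['ee_pos'][2]+.005-.012  # tweezers origin z if held at pad centre
    print(o['ee_pos'].round(4),o['t'],'open mm',o['grip_width']*88,o['grasp_force'],o['ft_force'].round(1),'heading',np.degrees(np.arctan2(T[1,1],T[0,1])).round(2),T[:,2].round(4))
    w,D=read_camera("wrist"); c=cal("wrist"); np.savez(name,w=w,D=D)
    hsv=cv2.cvtColor(w,cv2.COLOR_RGB2HSV); H,S,V=[hsv[...,i] for i in range(3)]
    for nm,m in (("red",((H<6)|(H>174))&(S>140)&(V>70)),("green",(H>45)&(H<80)&(S>100))):
        k,l,st,ce=cv2.connectedComponentsWithStats(m.astype(np.uint8))
        for i in range(1,k):
            if st[i,4]>20 and 200<ce[i][0]<360: print(nm,ce[i].round(1),st[i],(T.T@(onz(c,*ce[i],z0+(.02 if nm=="red" else .006),True)-o['ee_pos'])*1000).round(1))
    return w
E
python3 - <<'E'
from m import *
w=meas("w5"); cv2.imwrite("pics/w5.png",cv2.resize(w[60:300,200:360,::-1],(400,600),interpolation=cv2.INTER_CUBIC))
E
```

```text
[ 0.5615 -0.2015  0.047 ] 10.15 open mm 39.38158597063412 8.816898465156555 [ 1.6 -0.9  1.4] heading 67.55 [ 6.e-04 -3.e-04 -1.e+00]
red [281.5  84.8] [ 256   51   52   69 3515] [ 88.9  -0.2 -13.1]
red [246.3 274. ] [241 249  12  48 451] [  5.2 -16.6 -13. ]
red [317.5 273.3] [312 249  12  48 463] [  5.6  16.4 -13. ]
green [262.7 303.4] [261 297   4  14  37] [-19.8 -10.3   1. ]
green [301.5 303. ] [301 297   2  13  26] [-19.5  10.4   1. ]
```

View pics/w5.png

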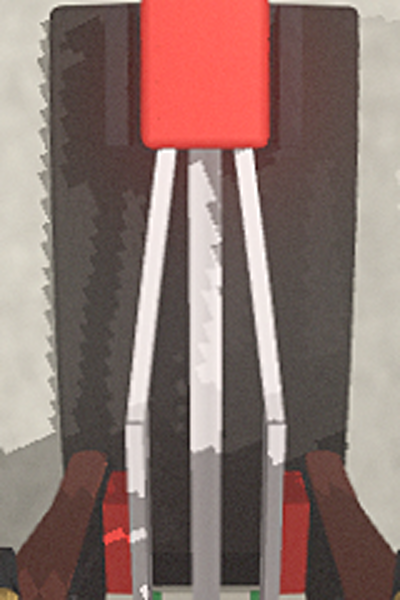

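Emit:
drive_tool(commands=[[0.561,0,0,0,0],[0.561,0,0,0,0],[0.561,0,0,-5,0],[0.561,0,0,-12,0],[0.561,0,0,-22,0],[0.561,0,0,-37,0],[0.561,0,0,-55,0],[0.561,0,0,-75,0],[0.561,0,0,-92,0],[0.561,0,0,-105,0],[0.561,0,0,-110,0],[0.561,0,0,-110,0]])

```text
t: 11.4
ee_pos: [0.5616, -0.2015, 0.1577]
eef_rot: [0.001, 0.195, 0.981, -0.0]
ft_force: [-0.3, 0.3, -0.1]
grip_width: 0.439
grasp_force: 9.1
```

```bash
python3 - <<'E'
from m import *
w=meas("w6"); a=w[200:330,200:360,::-1]
s,_=read_camera("scene"); np.savez("s6",im=s); c=cal("scene"); u=proj(c,get_obs()['ee_pos']).astype(int); print(u)
x,y=max(u[0]-80,0),max(u[1]-65,0)
cv2.imwrite("pics/w6.png",np.hstack([cv2.resize(a,(400,325),interpolation=cv2.INTER_CUBIC),cv2.resize(s[y:y+130,x:x+160,::-1],(400,325),interpolation=cv2.INTER_CUBIC)]))
print(shift([.575,.230,.19]))
E
```

```text
[ 0.5616 -0.2015  0.1577] 11.4 open mm 38.64092357031526 9.136995077133179 [-0.3  0.3 -0.1] heading 67.55 [ 1.2e-03 -6.0e-04 -1.0e+00]
red [281.8  86. ] [ 257   53   51   68 3344] [ 88.6  -0.1 -13.1]
red [246.8 274.1] [242 249  11  49 450] [  6.1 -16.1 -13. ]
red [316.9 274.3] [312 249  11  49 443] [  6.   16.1 -13. ]
green [262.8 304.3] [262 298   3  13  30] [-19.3 -10.2   1. ]
[211 147]
[151.8 403.9 -34. ]
```

View pics/w6.png

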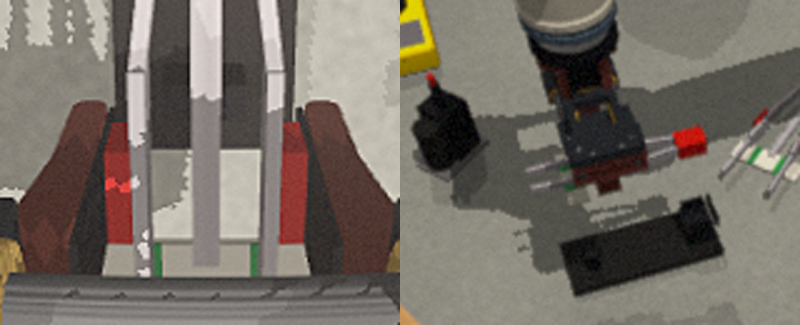

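The tweezers are out of the stand and the arms lie over the green lines. I carry them gently to the tray.

Emit:
drive_tool(commands=[[0.559,4,10,-22,-0.01],[0.559,12,32,-22,-0.03],[0.559,25,65,-22,-0.06],[0.559,38,100,-22,-0.1],[0.559,51,135,-22,-0.14],[0.559,64,170,-22,-0.18],[0.559,77,205,-22,-0.22],[0.559,90,240,-22,-0.26],[0.559,103,275,-22,-0.3],[0.559,116,310,-22,-0.34],[0.559,130,345,-22,-0.37],[0.559,141,375,-22,-0.395]])

```text
t: 12.7
ee_pos: [0.5734, 0.2009, 0.1772]
eef_rot: [-0.001, -0.003, 1.0, -0.0]
ft_force: [0.3, -0.2, -0.5]
grip_width: 0.442
grasp_force: 8.9
```

```bash
python3 - <<'E'
from m import *
w=meas("w7"); print(shift([.575,.2287,.18]))
E
```

```text
[0.5734 0.2009 0.1772] 12.7 open mm 38.93848955888355 8.902096599340439 [ 0.3 -0.2 -0.5] heading 90.3 [-2.4e-03 -4.0e-04 -1.0e+00]
red [281.8  85.8] [ 257   53   51   67 3291] [ 88.9   3.8 -12.8]
red [246.7 275. ] [241 249  12  49 438] [  5.2 -12.1 -13. ]
red [317.1 278.4] [312 259  11  38 359] [  3.6  20.6 -13. ]
red [322.3 368.6] [306 365  34   8 242] [-54.5  26.9 -13.1]
red [293.4 369.2] [289 366  10   8  74] [-54.5  10.8 -13.1]
green [262.8 304.3] [262 298   3  13  30] [-19.7  -5.8   1. ]
green [301.5 303.2] [301 298   2  12  22] [-19.   14.8   0.9]
[-2.3 23.5 -3.1]
```

Emit:
drive_tool(commands=[[0.559,0,15,0,-0.01],[0.559,0,25,0,-0.016],[0.559,0,30,5,-0.016],[0.559,0,30,15,-0.016],[0.559,0,30,30,-0.016],[0.559,0,30,45,-0.016],[0.559,0,30,60,-0.016],[0.559,0,30,70,-0.016],[0.559,0,30,77,-0.016],[0.559,0,30,79,-0.016],[0.559,0,30,79,-0.016],[0.559,0,30,79,-0.016]])

```text
t: 13.95
ee_pos: [0.5745, 0.2292, 0.1006]
eef_rot: [0.001, -0.01, 1.0, 0.0]
ft_force: [-0.8, -0.5, -0.5]
grip_width: 0.444
grasp_force: 8.9
```

```bash
python3 - <<'E'
from m import *
w=meas("w8")
for n in ("w5","w6","w8"):
    D=np.load(n+".npz")['D']; print(n,[np.round(1000*np.median(D[v-3:v+4,278:286]),1) for v in (60,85,110)], 1000*np.median(D[180:186,280:283]))
s,_=read_camera("scene"); t,_=read_camera("top"); cs,ct=cal("scene"),cal("top"); tip=[.645,.230,.1]
out=[]
for im,c in ((s,cs),(t,ct)):
    u=proj(c,tip).astype(int); print(u); x,y=u[0]-50,u[1]-50; out.append(cv2.resize(im[y:y+100,x:x+100,::-1],(390,390),interpolation=cv2.INTER_CUBIC))
cv2.imwrite("pics/f8.png",np.hstack(out))
E
```

```text
[0.5745 0.2292 0.1006] 13.95 open mm 39.11580109383718 8.901112228631973 [-0.8 -0.5 -0.5] heading 91.1 [ 1.4e-03  5.0e-04 -1.0e+00]
red [281.7  85.8] [ 257   53   51   68 3298] [ 88.4  -0.1 -13.1]
red [246.7 274.2] [241 249  12  49 459] [  5.1 -16.3 -13. ]
red [317.2 273.8] [312 249  12  49 461] [  5.2  16.4 -13. ]
green [262.7 304.1] [261 298   4  13  30] [-20.3 -10.3   1. ]
green [301.3 303.6] [300 298   3  12  27] [-20.   10.4   1. ]
w5 [np.float32(126.7), np.float32(129.7), np.float32(132.6)] 157.72002
w6 [np.float32(128.7), np.float32(131.9), np.float32(134.3)] 158.44417
w8 [np.float32(129.0), np.float32(131.6), np.float32(134.4)] 158.67752
[308 306]
[182 160]
```

View pics/f8.png

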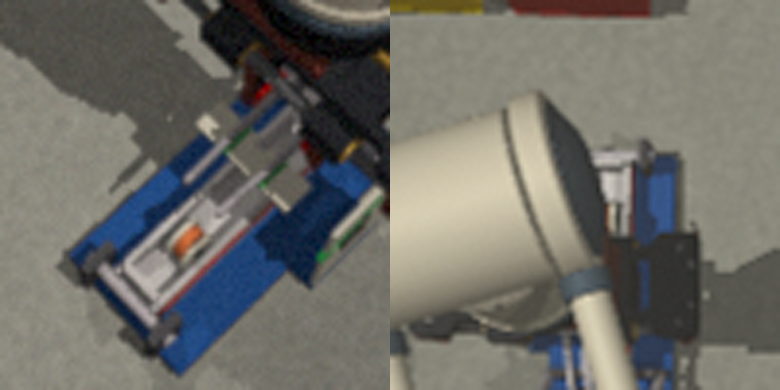

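The tips sit above the bobbin (left crop: bobbin 187,240), the arms lie on the green lines, and the tray is level. I lower a touch and let it settle.

Emit:
drive_tool(commands=[[0.56,0,0,1.5,0],[0.56,0,0,3,0],[0.56,0,0,3,0],[0.56,0,0,3,0],[0.56,0,0,3,0],[0.56,0,0,3,0],[0.56,0,0,3,0],[0.56,0,0,3,0]])

```text
t: 14.9
ee_pos: [0.5741, 0.229, 0.0967]
eef_rot: [0.0, -0.01, 1.0, -0.0]
ft_force: [0.6, 0.1, -0.3]
grip_width: 0.442
grasp_force: 9.0
```

```bash
python3 - <<'E'
from m import *
w=meas("w9"); D=np.load("w9.npz")['D']; print([np.round(1000*np.median(D[v-3:v+4,278:286]),1) for v in (60,85,110)])
s,_=read_camera("scene"); c=cal("scene"); im=s.copy()
P=[proj(c,[.6445,.230+e,.099]) for e in (.0115,-.0115)]; print(P)
a=cv2.resize(s[245:365,240:360,::-1],(600,600),interpolation=cv2.INTER_CUBIC)
for p in P: cv2.circle(a,tuple(int(v) for v in ((p-[240,245])*5+2)),4,(255,0,255),1)
cv2.imwrite("pics/f9.png",a)
E
```

```text
[0.5741 0.229  0.0967] 14.9 open mm 38.86738900041019 9.018903225660324 [ 0.6  0.1 -0.3] heading 91.1 [ 0. -0. -1.]
red [281.7  85.9] [ 257   53   51   68 3299] [ 88.5  -0.1 -13. ]
red [246.8 274.3] [242 249  11  49 460] [  5.1 -16.3 -13. ]
red [317.  273.9] [312 249  11  49 454] [  5.3  16.3 -13. ]
green [262.8 304.3] [262 298   3  13  29] [-20.4 -10.2   1. ]
green [301.4 303.6] [300 298   3  13  25] [-20.   10.4   1. ]
[np.float32(128.9), np.float32(131.7), np.float32(134.4)]
[array([313.07680438, 310.60972843]), array([305.1693151 , 302.32981766])]
```

View pics/f9.png

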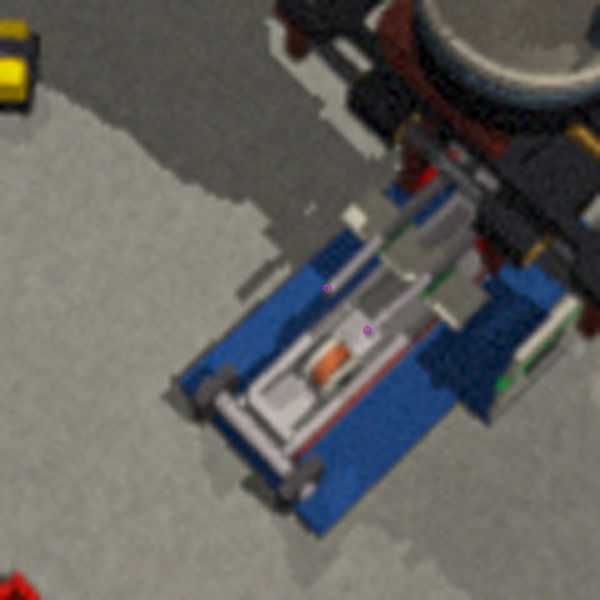

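The predicted tip points (327,288) and (367,330) fall exactly on the two tips. The bobbin is in the far trough at (330,362), the tray is level and the arms are on the green lines.

```bash
python3 -c "
from plant import *
print(finish_job())"
```

```text
the job is handed in; nothing more can be done
None
```

I handed the job in at about 15 s: the bobbin is in the far trough, the tray is level, and the middle-sized tweezers are held level and still, tips about 6 cm above the bobbin, at about a 20 mm gap (judged from the grip opening and force).

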